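# Put the mixed-up lens caps back on their own lenses

### The arm

A 6-joint arm with a two-finger parallel gripper is mounted at the origin on the work surface; the furniture and walls round the work are solid. World frame = base frame: x ahead of the robot, y to its left, z up, the work surface at z = 0. Lengths are in m, angles in rad, forces in N, time in s.
With the tool pointing down it reaches from about 0.35 to 0.775 m from the base axis. Payload 5.5 kg.
Tool frame: the origin (TCP) lies midway between the tips of the shut fingers; the grasp point (between the pads) lies 19 mm behind it (env.hold_point_z is the distance from the TCP to the grasp point, in m); z points along the fingers, y is the line along which they close (so a half turn about z gives the same grasp; the last joint's range is limited). The gripper opens to 85 mm and grips with 20 to 120 N. Pads are 22 mm wide; open, the fingers measure 114 mm over their backs; the gripper's body (76 mm by 85 mm) begins 54 mm behind the grasp point. The pads swing forward as they close: fully open they stand 13 mm farther back than shut.
Start: joints at [1.125, 0.313, 0.046, 1.304, 0, 1.431], TCP at [0.173, 0.548, 0.231] pointing down, gripper open.
Joint ranges: [-2.76, 2.76], [-0.86, 1.69], [-1.03, 1.26], [-2.2, 2.34], [-1.47, 1.5], [-3.14, 3.14]. Speed limits (rad/s): [2.57, 2.57, 3.14, 3.14, 3.14, 3.14].

### API

Orientations are given as a unit quaternion [w, x, y, z].
In Python, from workcell import env, read_camera gives the robot as it stands. The module is installed in compiled form; this text tells all that it offers.
- The arm moves only by the tool carry_out, never from a script. Its argument "moves" is a list of rows, each an object of numbers: "tx", "ty", "tz": the shift along the world's x, y, z in cm; "wx", "wy", "wz": the turn, a rotation vector about the world's x, y, z in rad; "claw": the closure, from -1 (fully open) to 1 (shut). A call has 1 to 8 rows; each row shifts and turns the commanded pose from where the row before left it; what a row does not reach is not made up. A row lasts 1/8 s, in which the tool goes at most 62.5 mm and 10.7 degrees, less where a joint would pass 70% of its speed; a pose out of reach is approached as far as the arm can. A call is refused whole if a number of a shift passes 6.25 or a number of a turn 0.188, either way. A call with a gripper value outside its range is refused whole. The fingers move at their own pace and stop on an object; "newtons" is the grip in N (left out, the last holds). Time passes only in rows, so rows that do not move let the fingers close. It gives the time, the measured TCP pose, the force, the opening and the grip force at its end, in the units of the state.
- env.get_state(): the state, without advancing time (a new reading comes with each control period).
- read_camera(name): name is "scene" or "top" or "wrist"; returns a dict with "image" (480x640x3 uint8, blue, green, red), "z_map" (480x640 float32, m along the optical axis (not along the pixel's ray), 0 where there is no reading), "fx", "fy", "cx", "cy" (pixels), "k1" (the pictures are not rectified: a ray, as slopes to the right and down, at radius r is drawn at 1 + k1 r^2 times it, then the intrinsics apply), "camera_from_world" (4x4, takes a point from world to camera coordinates); the wrist camera has in their place "hand_eye" (4x4, takes a point from camera to tool coordinates, whose origin is the TCP and whose axes are the flange's). Camera axes: x right, y down, z forward; pixel columns grow to the right and rows downward; lengths in m; the calibration is good to about 2 mm. A picture is of the moment at which its call begins: read the wrist's pose just before it.
- env.hand_in(): hands the job in; it is judged then, once.
The state is a dict: "clock": time; "joint_pos": joint angles; "qvel": joint speeds; "tau": joint torques, N m; "tcp_pos": TCP position; "orientation": TCP orientation; "wrist_force": force on the tool from outside, world axes, zero at the start; "ft_torque": the same for the moment, N m; "finger_gap": finger opening in m; "grip_force": force on a finger pad.
Only numpy, scipy, OpenCV 4.12 (cv2) and the standard library are available. Lean on these libraries where they do the work, as an engineer would, in place of code of your own. Each camera call takes 0.05 s, during which the arm holds its last target. There are 200 camera calls.

### The job

The slip-on front caps of the three camera lenses have been mixed up, so that each sits on a lens it does not fit. Put every cap on the lens it fits (the small cap on the small lens, the medium on the medium, the large on the large), level and fully home, setting a cap down on a free patch of the desk where you need room. Leave the lenses standing upright where they are, and do not disturb the camera, the tin or the eraser.

Things in the scene. Friction and masses are not known exactly. Their poses are not given: they have to be found in the camera images.
- lens_small: shortest, slimmest lens: black, upright on its mount, front glass up, 58 mm tall, body 62 mm across (65 over the rubber ring). Its top 14 mm is a narrower front ring, 30 mm across, flat on top with a 3 mm bevelled edge; under it the shoulder slopes out to the body. About 0.3 kg, loose. Origin: centre of its underside, z up its axis; round, its yaw means nothing
- lens_medium: middle lens: same build, 76 mm tall, body 68 mm across (71 over the rubber ring), front ring 41 mm across and 14 mm tall. About 0.4 kg, loose. Origin: centre of its underside, z up
- lens_large: tallest and widest lens: same build, 94 mm tall, body 74 mm across (77 over the rubber ring), front ring 52 mm across and 14 mm tall. About 0.5 kg, loose. Origin: centre of its underside, z up
- cap_small: smallest cap: black, round, slip-on, open side down, ribbed rim; 42 mm outside (43 over ribs), 36 mm bore, 14 mm high, 11 mm deep inside, about 16 g. Origin: centre of its open underside, z up. Starts standing on the flat front of the large lens, underside 94 mm above the desk. Home on its own lens its top rests on the front ring: underside 47 mm above the desk, 3 mm play all round
- cap_medium: middle cap: same build and height, 53 mm outside (54 over ribs), 47 mm bore. Origin: centre of its open underside, z up. Starts hanging loosely over the small lens's front ring, underside 47 mm above the desk. Home on its own lens its underside is 65 mm above the desk, 3 mm play all round
- cap_large: largest cap: same build and height, 64 mm outside (65 over ribs), 58 mm bore. Origin: centre of its open underside, z up. Starts hanging loosely over the medium lens's front ring, underside 65 mm above the desk. Home on its own lens its underside is 83 mm above the desk, 3 mm play all round
- camera: bystander: black camera body without a lens, 134 mm wide, 60 mm deep, 98 mm tall, on the desk at the far right of the work; loose. Origin: centre of its underside; its lens mount faces its own -x. Between 0.42 and 0.70 m from the robot's base, and ahead of it, the desk is clear but for the listed things
- clip_tin: bystander: small flat hinged tin, shut, 81x107x26 mm, on the far left of the work; loose. Origin: centre of its underside
- eraser: bystander: flat rubber eraser in a dark blue card sleeve, 43x53x12 mm, lying on the desk at the far side of the work; loose. Origin: centre of its underside
Not all that is in view belongs to the job. Leave any red or yellow look-alike of the cap_large alone.

How it is judged:
At the end, for the whole second after the job is handed in: Each cap is on the lens of its own size: centred within 6 mm, its underside within 2.5 mm of 11 mm below the lens's top (fully home), level within 0.08 rad, released and at rest; every lens upright within 0.06 rad and less than 30 mm from where it stood (horizontal distance between cap_small and lens_small below 0.006 m and horizontal distance between cap_medium and lens_medium below 0.006 m and horizontal distance between cap_large and lens_large below 0.006 m and z of cap_small in the frame of lens_small between 0.044 and 0.0495 m and z of cap_medium in the frame of lens_medium between 0.062 and 0.0675 m and z of cap_large in the frame of lens_large between 0.08 and 0.0855 m and angle between each of cap_small, cap_medium, cap_large's own z axis and vertical below 0.08 rad and angle between each of lens_small, lens_medium, lens_large's own z axis and vertical below 0.06 rad and distance of each of lens_small, lens_medium, lens_large from where it was at the start of the episode below 0.03 m and linear speed of each of cap_small, cap_medium, cap_large below 0.02 m/s); the robot touches nothing.
It fails at once if a lens is tipped over (angle between any of lens_small, lens_medium, lens_large's own z axis and vertical above 0.5 rad).
It fails at once if the camera, the tin or the eraser is pushed more than 20 mm (distance of any of camera, clip_tin, eraser from where it was at the start of the episode above 0.02 m).
It also fails if it takes over 96 s, if anything falls off the work surface, if the arm or the gripper's body presses on something with over 40 N, if the wrist force passes 120 N, or if a joint passes its speed limit or range.

## Working session

There is one attempt and no reset: what is moved stays moved. The work goes in short steps, Python scripts to look and compute and a tool call to move; the robot and the scene stay as the last step left them, time stands still between calls to the robot, and variables do not carry over. Pictures are saved under pics/ and viewed, at most 14 in all, crops included, and the job is handed in when it is done.

Besides the shell and the picture viewer there is one more tool, called after "Emit:" as name(argument=value, ...), one argument or row to a line, values as JSON. carry_out: Moves the arm, as the interface text tells. Its arguments: {"type":"object","properties":{"moves":{"type":"array","items":{"type":"object","properties":{"tx":{"type":"number"},"ty":{"type":"number"},"tz":{"type":"number"},"wx":{"type":"number"},"wy":{"type":"number"},"wz":{"type":"number"},"claw":{"type":"number"}}}},"newtons":{"type":"number"}},"required":["moves"]}

```bash
mkdir -p pics
cat > h.py <<'E'
import numpy as np, cv2
from workcell import env, read_camera
from scipy.spatial.transform import Rotation as R
def cloud(c, T=None):
    """world points HxWx3"""
    K=np.array([[c['fx'],0,c['cx']],[0,c['fy'],c['cy']],[0,0,1.]])
    v,u=np.mgrid[0:480,0:640]
    p=cv2.undistortPoints(np.stack([u,v],-1).reshape(-1,1,2).astype(np.float64),K,np.array([c['k1'],0,0,0,0.])).reshape(480,640,2)
    z=c['z_map'][...,None]; P=np.concatenate([p*z,z],-1)
    if T is None: T=np.linalg.inv(c['camera_from_world'])
    W=P@T[:3,:3].T+T[:3,3]; W[c['z_map']==0]=np.nan
    return W
def wrist():
    s=env.get_state(); c=read_camera('wrist'); q=s['orientation']
    T=np.eye(4); T[:3,:3]=R.from_quat([q[1],q[2],q[3],q[0]]).as_matrix(); T[:3,3]=s['tcp_pos']
    return c, cloud(c,T@c['hand_eye'])
E
python3 - <<'E'
from h import *
s=env.get_state(); print(s, env.hold_point_z)
for n in ('top','scene'):
    c=read_camera(n); cv2.imwrite(f'pics/{n}0.png',c['image']); np.save(f'{n}0.npy',cloud(c)); print(n,c['camera_from_world'].round(3).tolist(),c['fx'],c['k1'])
E
```

```text
{'clock': 0.0, 'joint_pos': array([1.12544585e+00, 3.13999751e-01, 4.49379374e-02, 1.30359543e+00,
       1.37312806e-06, 1.43116616e+00]), 'qvel': array([-0.00026613, -0.00111089,  0.00059128, -0.00037988,  0.00128416,
       -0.00040976]), 'tau': array([-1.02348866e-03, -4.80628252e+01,  2.98531616e+01,  1.91325950e-02,
       -3.53770774e-04,  2.69994608e-06]), 'tcp_pos': array([0.17285874, 0.54784728, 0.23039246]), 'orientation': array([-2.68944177e-04,  1.52265490e-01,  9.88339190e-01, -8.90744616e-04]), 'wrist_force': array([-0.44207162,  0.10129567,  0.44871736]), 'ft_torque': array([ 0.06060513, -0.03951622, -0.03563767]), 'grip_force': 0.0, 'finger_gap': 0.08551694075459267} 0.0187
top [[0.036, -0.999, 0.002, 0.018], [-0.974, -0.035, -0.224, 0.544], [0.224, 0.006, -0.975, 0.819], [0.0, 0.0, 0.0, 1.0]] 508.733387145596 -0.0734408557886474
scene [[0.748, -0.663, 0.015, -0.381], [-0.425, -0.496, -0.757, 0.308], [0.509, 0.56, -0.653, 0.643], [0.0, 0.0, 0.0, 1.0]] 464.2605653722167 0.01820385106325916
```

View pics/top0.png

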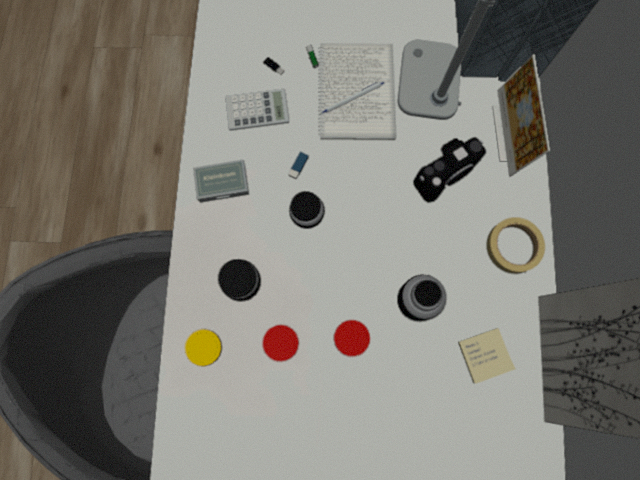

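View pics/scene0.png

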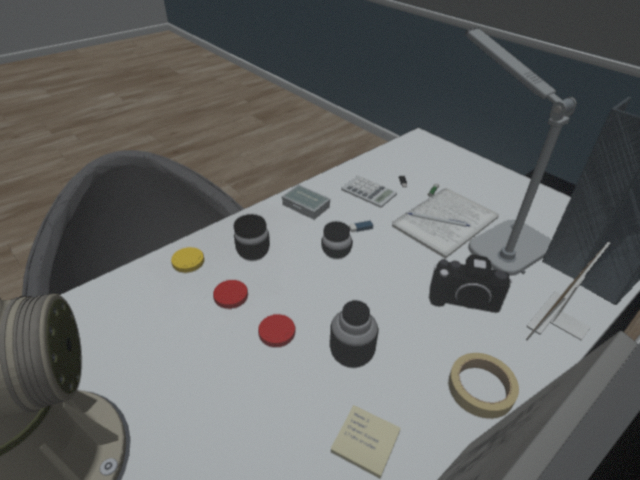

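Run:
```python
from h import *
W=np.load('top0.npy'); z=W[...,2]
for lo,hi in ((.054,.066),(.072,.084),(.100,.114)):
    m=((z>lo)&(z<hi)).astype(np.uint8)
    n,l,st,ce=cv2.connectedComponentsWithStats(m)
    for i in range(1,n):
        if st[i,4]>150:
            p=W[l==i]; print(lo,hi,st[i].tolist(),p.mean(0).round(4),p.min(0).round(3),p.max(0).round(3))
```

```text
0.054 0.066 [573, 31, 30, 254, 849] [ 0.7228 -0.4605  0.06  ] [ 0.483 -0.464  0.054] [ 0.987 -0.457  0.066]
0.054 0.066 [468, 48, 57, 20, 220] [ 0.9122 -0.2915  0.0598] [ 0.902 -0.349  0.054] [ 0.938 -0.243  0.066]
0.054 0.066 [510, 74, 18, 94, 369] [ 0.7842 -0.3312  0.0599] [ 0.696 -0.34   0.054] [ 0.882 -0.323  0.066]
0.054 0.066 [290, 191, 31, 30, 709] [0.606  0.0595 0.0607] [0.58  0.033 0.054] [0.633 0.086 0.065]
0.054 0.066 [23, 262, 38, 47, 550] [0.4589 0.5092 0.0604] [0.405 0.483 0.054] [0.488 0.544 0.066]
0.054 0.066 [555, 292, 14, 134, 630] [ 0.3533 -0.3831  0.0601] [ 0.246 -0.387  0.054] [ 0.467 -0.38   0.066]
0.054 0.066 [0, 333, 14, 74, 415] [0.2801 0.5489 0.0594] [0.24  0.537 0.054] [0.362 0.56  0.066]
0.054 0.066 [608, 433, 7, 47, 182] [ 0.1959 -0.46    0.0601] [ 0.161 -0.463  0.054] [ 0.234 -0.457  0.066]
0.072 0.084 [577, 25, 31, 259, 1009] [ 0.7161 -0.4603  0.078 ] [ 0.482 -0.464  0.072] [ 0.99  -0.458  0.084]
0.072 0.084 [470, 42, 58, 21, 234] [ 0.912  -0.2954  0.0778] [ 0.904 -0.35   0.072] [ 0.939 -0.242  0.084]
0.072 0.084 [515, 70, 17, 94, 369] [ 0.7862 -0.3342 
[... 726 characters left out ...]
79 -0.4601  0.078 ] [ 0.164 -0.463  0.072] [ 0.234 -0.457  0.084]
0.1 0.114 [584, 16, 35, 267, 1159] [ 0.7211 -0.4603  0.1072] [ 0.481 -0.463  0.1  ] [ 0.988 -0.457  0.114]
0.1 0.114 [474, 33, 85, 23, 407] [ 0.9102 -0.3133  0.1071] [ 0.902 -0.395  0.1  ] [ 0.94  -0.242  0.114]
0.1 0.114 [524, 61, 19, 96, 482] [ 0.7862 -0.3392  0.1072] [ 0.697 -0.347  0.1  ] [ 0.881 -0.331  0.114]
0.1 0.114 [415, 280, 27, 27, 571] [ 0.4521 -0.1457  0.1077] [ 0.432 -0.167  0.1  ] [ 0.474 -0.125  0.112]
0.1 0.114 [574, 289, 17, 141, 870] [ 0.3529 -0.3935  0.107 ] [ 0.245 -0.398  0.1  ] [ 0.467 -0.39   0.114]
0.1 0.114 [623, 437, 9, 43, 219] [ 0.2033 -0.46    0.1068] [ 0.17  -0.462  0.1  ] [ 0.235 -0.457  0.114]
```

The top view shows medium cap on small lens at px (307,208), large cap on medium lens (239,280), and small cap on large lens (428,292). The red and yellow look-alikes lie nearer the robot. Next I fit the lens bodies from the depth of both cameras.

```bash
cat >> h.py <<'E'
from scipy.optimize import least_squares
def circ(p,r=None):
    """robust xy circle fit -> x,y,r,median abs resid"""
    p=p[:,:2]; c0=p.mean(0)
    if r is None:
        f=lambda q: np.hypot(*(p-q[:2]).T)-q[2]; x0=[*c0,.03]
    else:
        f=lambda q: np.hypot(*(p-q[:2]).T)-r; x0=c0
    s=least_squares(f,x0,loss='soft_l1',f_scale=.001); return s.x.round(4), round(float(np.median(abs(f(s.x)))),4)
E
python3 - <<'E'
from h import *
A={'small':(.606,.0595,.058,.031),'medium':(.471,.168,.076,.034),'large':(.450,-.145,.094,.037)}
for n in ('top','scene'):
    W=np.load(n+'0.npy').reshape(-1,3)
    for k,(x,y,h,r) in A.items():
        d=np.hypot(W[:,0]-x,W[:,1]-y)
        for lo,hi in ((.006,.02),(.02,.035),(.035,.05),(.05,.065),(h-.001+.012,h+.016) if k=='large' else (h,h+.006)):
            p=W[(d<.055)&(W[:,2]>lo)&(W[:,2]<hi)]
            if len(p)>40: print(n,k,lo,hi,len(p),circ(p),circ(p,r),p.mean(0).round(4))
for k in ('top','scene'):
    W=np.load(k+'0.npy'); print(k, W[340:346,278:284].reshape(-1,3).mean(0) if k=='top' else W[290:296,228:234].reshape(-1,3).mean(0))
c=read_camera('wrist'); print(c['hand_eye'].round(3).tolist(),c['fx'])
E
```

```text
top small 0.02 0.035 141 (array([0.6079, 0.0577, 0.0317]), 0.0007) (array([0.6071, 0.0576]), 0.0007) [0.5891 0.0542 0.0293]
top small 0.035 0.05 174 (array([0.609 , 0.0588, 0.029 ]), 0.0013) (array([0.6112, 0.0598]), 0.0014) [0.5911 0.05   0.0392]
top small 0.05 0.065 725 (array([0.6057, 0.0595, 0.0193]), 0.0049) (array([0.6206, 0.0765]), 0.0094) [0.6056 0.0595 0.0606]
top small 0.058 0.064 646 (array([0.6066, 0.0596, 0.0187]), 0.0048) (array([0.6251, 0.0739]), 0.0093) [0.6063 0.0595 0.061 ]
top medium 0.02 0.035 55 (array([0.4739, 0.1707, 0.0362]), 0.0005) (array([0.4721, 0.1689]), 0.0006) [0.4526 0.1492 0.0277]
top medium 0.035 0.05 112 (array([0.4733, 0.1697, 0.0349]), 0.0005) (array([0.4727, 0.1689]), 0.0007) [0.4601 0.1529 0.0448]
top medium 0.05 0.065 90 (array([0.4732, 0.1703, 0.0335]), 0.0006) (array([0.4735, 0.1708]), 0.0006) [0.4605 0.1483 0.0542]
top medium 0.076 0.082 1069 (array([0.4712, 0.1687, 0.0223]), 0.0057) (array([0.4743, 0.189 ]), 0.0102) [0.471  0.1685 0.079 ]
top large 0.02 0.035 63 (array([ 0.452 , -0.1482,  0.0391]), 0.0005) (array([ 0.4507, -0.1461]), 0.0005
[... 1843 characters left out ...]
5 242 (array([ 0.4525, -0.1477,  0.0386]), 0.0005) (array([ 0.4511, -0.1489]), 0.0006) [ 0.4294 -0.1686  0.0277]
scene large 0.035 0.05 254 (array([ 0.4526, -0.1476,  0.0387]), 0.0005) (array([ 0.4511, -0.149 ]), 0.0007) [ 0.429  -0.1684  0.0424]
scene large 0.05 0.065 277 (array([ 0.4527, -0.148 ,  0.0385]), 0.0006) (array([ 0.4513, -0.1492]), 0.0007) [ 0.4291 -0.168   0.0574]
scene large 0.105 0.11 393 (array([ 0.452 , -0.149 ,  0.0159]), 0.0035) (array([ 0.4825, -0.1373]), 0.0082) [ 0.4511 -0.1489  0.1085]
top [nan nan nan]
scene [0.36745518 0.08921851 0.01566325]
[[-0.0, -0.954, -0.3, 0.077], [1.0, -0.0, -0.001, 0.0], [0.001, -0.3, 0.954, -0.144], [0.0, 0.0, 0.0, 1.0]] 347.74565795190074
```

Emit:
carry_out(
  moves=[
    {"tx":5,"ty":-6,"tz":2},
    {"tx":5,"ty":-6,"tz":2},
    {"tx":4,"ty":-6,"tz":0},
    {"tx":2,"ty":-6},
    {"tx":2,"ty":-6},
    {"ty":-2},
    {},
    {},
  ],
)

```text
invalid input at $.moves[0]: expected keys tx, ty, tz, wx, wy, wz, claw
```

Emit:
carry_out(
  moves=[
    {"tx":5,"ty":-3.5,"tz":0,"wx":0,"wy":0,"wz":0,"claw":-0.45},
    {"tx":5,"ty":-3.5,"tz":0,"wx":0,"wy":0,"wz":0,"claw":-0.45},
    {"tx":5,"ty":-3.5,"tz":0,"wx":0,"wy":0,"wz":0,"claw":-0.45},
    {"tx":5,"ty":-3.5,"tz":0,"wx":0,"wy":0,"wz":0,"claw":-0.45},
    {"tx":1,"ty":-6,"tz":0,"wx":0,"wy":0,"wz":0,"claw":-0.45},
    {"tx":1,"ty":-6,"tz":0,"wx":0,"wy":0,"wz":0,"claw":-0.45},
    {"tx":1,"ty":-6,"tz":0,"wx":0,"wy":0,"wz":0,"claw":-0.45},
    {"tx":0,"ty":0,"tz":0,"wx":0,"wy":0,"wz":0,"claw":-0.45},
  ],
  newtons=20,
)

```text
clock: 1.15
tcp_pos: [0.4035, 0.2248, 0.2312]
orientation: [-0.0, 0.156, 0.988, -0.0]
wrist_force: [0.4, 0.5, 0.1]
finger_gap: 0.0619
grip_force: 0.0
```

Emit:
carry_out(
  moves=[
    {"tx":0.7,"ty":-6,"tz":0,"wx":0,"wy":0,"wz":0,"claw":-0.45},
    {"tx":0.7,"ty":-6,"tz":0,"wx":0,"wy":0,"wz":0,"claw":-0.45},
    {"tx":0.7,"ty":-6,"tz":0,"wx":0,"wy":0,"wz":0,"claw":-0.45},
    {"tx":0.7,"ty":-6,"tz":0,"wx":0,"wy":0,"wz":0,"claw":-0.45},
    {"tx":0.7,"ty":-6,"tz":0,"wx":0,"wy":0,"wz":0,"claw":-0.45},
    {"tx":0.7,"ty":-6,"tz":0,"wx":0,"wy":0,"wz":0,"claw":-0.45},
    {"tx":0.7,"ty":-1.2,"tz":0,"wx":0,"wy":0,"wz":0,"claw":-0.45},
    {"tx":0,"ty":0,"tz":0,"wx":0,"wy":0,"wz":0,"claw":-0.45},
  ],
)

```text
clock: 2.15
tcp_pos: [0.4525, -0.1434, 0.2309]
orientation: [-0.0, 0.153, 0.988, 0.0]
wrist_force: [-0.6, 0.0, 0.3]
finger_gap: 0.0616
grip_force: 0.0
```

Run:
```python
from h import *
c,W=wrist(); cv2.imwrite('pics/w1.png',c['image']); np.save('w1.npy',W); print(env.get_state()['tcp_pos'])
P=W.reshape(-1,3); d=np.hypot(P[:,0]-.452,P[:,1]+.147)
for lo,hi in ((.1,.114),(.088,.098),(.055,.075),(.03,.05),(-.01,.01)):
    p=P[(d<.06)&(P[:,2]>lo)&(P[:,2]<hi)]
    if len(p)>30: print(lo,len(p),circ(p),p.mean(0).round(4),p.min(0).round(3),p.max(0).round(3))
```

```text
[ 0.45211908 -0.14244065  0.23093934]
0.1 2211 (array([ 0.4533, -0.1454,  0.0152]), 0.0038) [ 0.4531 -0.1453  0.109 ] [ 0.433 -0.167  0.1  ] [ 0.476 -0.124  0.112]
0.088 697 (array([ 0.4544, -0.1467,  0.0241]), 0.0013) [ 0.4393 -0.1463  0.0936] [ 0.428 -0.173  0.088] [ 0.471 -0.121  0.098]
0.055 749 (array([ 0.4528, -0.1472,  0.0366]), 0.0008) [ 0.4366 -0.1411  0.0693] [ 0.414 -0.186  0.055] [ 0.492 -0.109  0.075]
0.03 140 (array([ 0.4535, -0.1476,  0.0384]), 0.0005) [ 0.4214 -0.1355  0.0403] [ 0.415 -0.17   0.03 ] [ 0.443 -0.111  0.05 ]
-0.01 3746 (array([ 0.4569, -0.1488,  0.0534]), 0.0048) [ 0.4294 -0.1389  0.0007] [ 0.392 -0.207 -0.002] [ 0.509 -0.087  0.003]
```

View pics/w1.png

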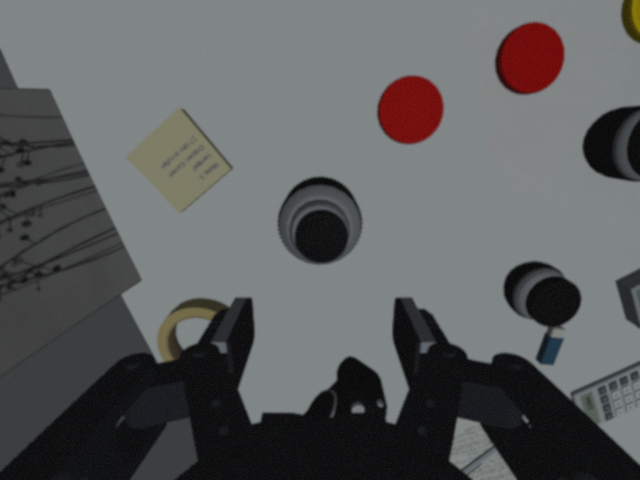

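The wrist view shows the small cap at (321,236) centred on the large lens; measurement agrees with the fixed cameras. Descending.

Emit:
carry_out(
  moves=[
    {"tx":0.1,"ty":-0.35,"tz":-5,"wx":0,"wy":0,"wz":0,"claw":-0.45},
    {"tx":0,"ty":0,"tz":-5,"wx":0,"wy":0,"wz":0,"claw":-0.45},
    {"tx":0,"ty":0,"tz":-2.5,"wx":0,"wy":0,"wz":0,"claw":-0.45},
    {"tx":0,"ty":0,"tz":-1.0,"wx":0,"wy":0,"wz":0,"claw":-0.45},
    {"tx":0,"ty":0,"tz":0,"wx":0,"wy":0,"wz":0,"claw":-0.45},
    {"tx":0,"ty":0,"tz":0,"wx":0,"wy":0,"wz":0,"claw":0.1},
    {"tx":0,"ty":0,"tz":0,"wx":0,"wy":0,"wz":0,"claw":0.3},
    {"tx":0,"ty":0,"tz":0,"wx":0,"wy":0,"wz":0,"claw":0.3},
  ],
)

```text
clock: 3.2
tcp_pos: [0.4542, -0.1473, 0.0979]
orientation: [0.001, 0.152, 0.988, 0.0]
wrist_force: [-1.0, 2.6, 7.0]
finger_gap: 0.0404
grip_force: 20.2
```

Emit:
carry_out(
  moves=[
    {"tx":0,"ty":0,"tz":2,"wx":0,"wy":0,"wz":0,"claw":0.3},
    {"tx":0,"ty":0,"tz":4,"wx":0,"wy":0,"wz":0,"claw":0.3},
    {"tx":3,"ty":3.6,"tz":0,"wx":0,"wy":0,"wz":0,"claw":0.3},
    {"tx":3,"ty":3.6,"tz":0,"wx":0,"wy":0,"wz":0,"claw":0.3},
    {"tx":2.6,"ty":3.5,"tz":0,"wx":0,"wy":0,"wz":0,"claw":0.3},
    {"tx":0,"ty":0,"tz":0,"wx":0,"wy":0,"wz":0,"claw":0.3},
    {"tx":0,"ty":0,"tz":0,"wx":0,"wy":0,"wz":0,"claw":0.3},
  ],
)

```text
clock: 4.08
tcp_pos: [0.5389, -0.0403, 0.1564]
orientation: [-0.0, 0.152, 0.988, -0.0]
wrist_force: [-1.4, -0.1, -0.2]
finger_gap: 0.0404
grip_force: 20.5
```

Run:
```python
from h import *
c,W=wrist(); cv2.imwrite('pics/w2.png',c['image'])
s=env.get_state(); print(s['tcp_pos'],s['wrist_force'],s['finger_gap'])
P=W.reshape(-1,3); t=s['tcp_pos']
d=np.hypot(P[:,0]-t[0],P[:,1]-t[1]); p=P[(d<.016)&(P[:,2]>.1)]
A=np.c_[p[:,:2],np.ones(len(p))]; print(len(p),p.mean(0),np.linalg.lstsq(A,p[:,2],rcond=None)[0])
c=read_camera('scene'); cv2.imwrite('pics/s2.png',cv2.resize(c['image'][150:390,200:520],(800,600)))
```

```text
[ 0.5386236  -0.04072743  0.15639837] [-0.37800761 -1.08278687 -0.18050914] 0.04075878085237458
10179 [ 0.53198393 -0.0384393   0.21358184] [-3.4317916   1.14934194  2.08341972]
```

View pics/w2.png

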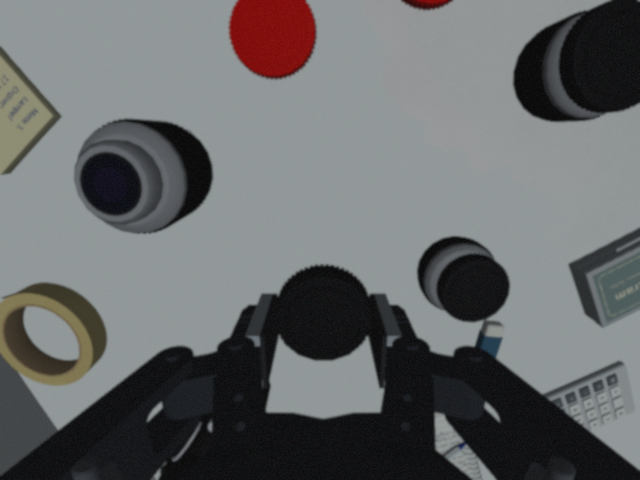

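View pics/s2.png

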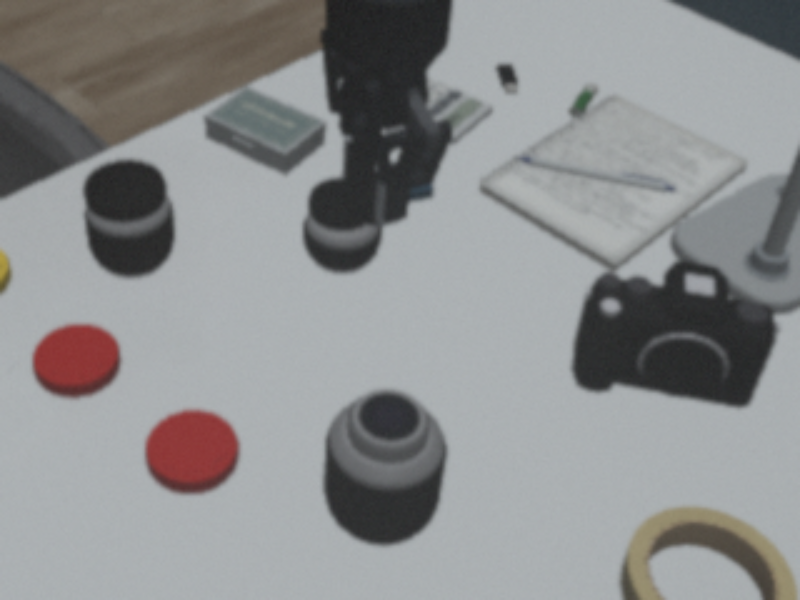

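The cap is held in the wrist view at (324,312), and the large lens is bare and upright. Next I measure the cap's height in the grip.

```bash
cat >> h.py <<'E'
def held(v0=295,v1=335,u0=300,u1=348):
    """held cap: top-centre and tilt, relative to tcp"""
    c,W=wrist(); t=env.get_state()['tcp_pos']; p=W[v0:v1,u0:u1].reshape(-1,3); p=p[np.isfinite(p[:,0])]
    A=np.c_[p[:,:2]-p[:,:2].mean(0),np.ones(len(p))]; k=np.linalg.lstsq(A,p[:,2],rcond=None)[0]
    m=np.abs(W[...,2]-k[2])<.004; n,l,st,ce=cv2.connectedComponentsWithStats(m.astype(np.uint8))
    q=W[l==l[(v0+v1)//2,(u0+u1)//2]]
    print('tcp',t.round(4),'top rel z',(k[2]-t[2]).round(4),'tilt',k[:2].round(3),'bbox',q.min(0).round(4),q.max(0).round(4),'ctr rel',((q.min(0)+q.max(0))/2-t)[:2].round(4))
E
python3 -c "
from h import *
held()"
```

```text
tcp [ 0.5386 -0.041   0.1564] top rel z 0.0117 tilt [-0.009  0.001] bbox [ 0.5167 -0.0639  0.1642] [ 0.5592 -0.0121  0.1722] ctr rel [-0.0006  0.003 ]
```

Emit:
carry_out(
  moves=[
    {"tx":0,"ty":0,"tz":-6,"wx":0,"wy":0,"wz":0,"claw":0.3},
    {"tx":0,"ty":0,"tz":-5,"wx":0,"wy":0,"wz":0,"claw":0.3},
    {"tx":0,"ty":0,"tz":-2.5,"wx":0,"wy":0,"wz":0,"claw":0.3},
    {"tx":0,"ty":0,"tz":-1.0,"wx":0,"wy":0,"wz":0,"claw":0.3},
    {"tx":0,"ty":0,"tz":-0.4,"wx":0,"wy":0,"wz":0,"claw":0.3},
    {"tx":0,"ty":0,"tz":-0.2,"wx":0,"wy":0,"wz":0,"claw":0.3},
    {"tx":0,"ty":0,"tz":0,"wx":0,"wy":0,"wz":0,"claw":0.3},
  ],
)

```text
clock: 5.1
tcp_pos: [0.5399, -0.0404, 0.0063]
orientation: [0.001, 0.152, 0.988, -0.0]
wrist_force: [0.0, 0.3, -0.3]
finger_gap: 0.0407
grip_force: 20.5
```

Emit:
carry_out(
  moves=[
    {"tx":0,"ty":0,"tz":-0.2,"wx":0,"wy":0,"wz":0,"claw":0.3},
    {"tx":0,"ty":0,"tz":0,"wx":0,"wy":0,"wz":0,"claw":0.3},
  ],
)

```text
clock: 5.35
tcp_pos: [0.5398, -0.0402, 0.0039]
orientation: [0.001, 0.152, 0.988, -0.0]
wrist_force: [1.0, -0.4, 3.1]
finger_gap: 0.0411
grip_force: 20.7
```

Emit:
carry_out(
  moves=[
    {"tx":0,"ty":0,"tz":0,"wx":0,"wy":0,"wz":0,"claw":-0.45},
    {"tx":0,"ty":0,"tz":0,"wx":0,"wy":0,"wz":0,"claw":-0.45},
    {"tx":0,"ty":0,"tz":4,"wx":0,"wy":0,"wz":0,"claw":-0.45},
    {"tx":0,"ty":0,"tz":6,"wx":0,"wy":0,"wz":0,"claw":-0.88},
    {"tx":-1.7,"ty":5.2,"tz":2.5,"wx":0,"wy":0,"wz":0,"claw":-0.88},
    {"tx":-1.7,"ty":5.2,"tz":2.5,"wx":0,"wy":0,"wz":0,"claw":-0.88},
    {"tx":-1.7,"ty":5.2,"tz":2,"wx":0,"wy":0,"wz":0,"claw":-0.88},
    {"tx":-1.8,"ty":5.2,"tz":0,"wx":0,"wy":0,"wz":0,"claw":-0.88},
  ],
)

```text
clock: 6.35
tcp_pos: [0.4707, 0.1695, 0.1752]
orientation: [0.002, 0.153, 0.988, 0.001]
wrist_force: [0.9, -0.1, 0.3]
finger_gap: 0.0805
grip_force: 0.0
```

```bash
cat >> h.py <<'E'
def fit(W,x,y,bands):
    P=W.reshape(-1,3); d=np.hypot(P[:,0]-x,P[:,1]-y)
    for lo,hi in bands:
        p=P[(d<.045)&(P[:,2]>lo)&(P[:,2]<hi)]
        if len(p)>30: print(lo,len(p),circ(p),'mid',((p.min(0)+p.max(0))/2).round(4),'mean',p.mean(0).round(4))
E
python3 - <<'E'
from h import *
c,W=wrist(); cv2.imwrite('pics/w3.png',c['image']); print(env.get_state()['tcp_pos'])
fit(W,.472,.168,((.076,.084),(.05,.06),(.03,.05)))
c=read_camera('top'); fit(cloud(c),.54,-.04,((.01,.02),))
E
```

```text
[0.46717614 0.17458736 0.17436133]
0.076 5782 (array([0.4717, 0.169 , 0.0224]), 0.0057) mid [0.4728 0.1686 0.0796] mean [0.4712 0.1692 0.0804]
0.05 445 (array([0.4747, 0.1688, 0.0336]), 0.0006) mid [0.4615 0.1716 0.0547] mean [0.4502 0.1807 0.0543]
0.03 416 (array([0.4742, 0.1693, 0.0349]), 0.0005) mid [0.4635 0.1714 0.0401] mean [0.4488 0.1785 0.0432]
0.01 415 (array([ 0.5377, -0.0397,  0.0149]), 0.0039) mid [ 0.5376 -0.0402  0.0142] mean [ 0.5377 -0.0397  0.0141]
```

View pics/w3.png

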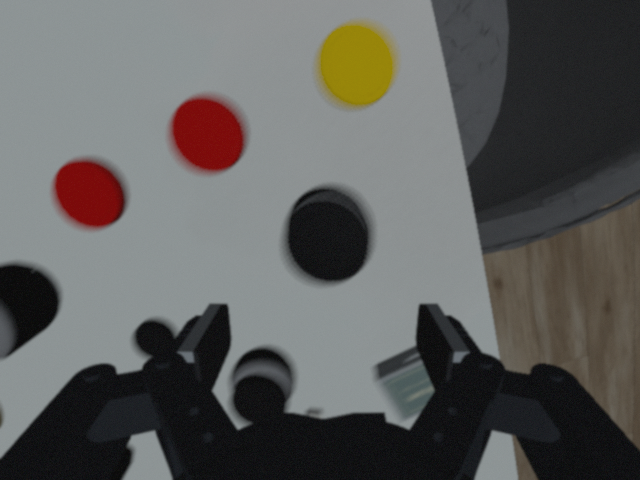

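Emit:
carry_out(
  moves=[
    {"tx":0,"ty":0,"tz":0,"wx":0,"wy":0,"wz":0,"claw":-0.9},
    {"tx":0,"ty":0,"tz":-5,"wx":0,"wy":0,"wz":0,"claw":-0.9},
    {"tx":0,"ty":0,"tz":-4,"wx":0,"wy":0,"wz":0,"claw":-0.9},
    {"tx":0,"ty":0,"tz":-1.8,"wx":0,"wy":0,"wz":0,"claw":-0.9},
    {"tx":0,"ty":0,"tz":0,"wx":0,"wy":0,"wz":0,"claw":-0.9},
    {"tx":0,"ty":0,"tz":0,"wx":0,"wy":0,"wz":0,"claw":-0.2},
    {"tx":0,"ty":0,"tz":0,"wx":0,"wy":0,"wz":0,"claw":-0.2},
    {"tx":0,"ty":0,"tz":0,"wx":0,"wy":0,"wz":0,"claw":-0.2},
  ],
)

```text
clock: 7.45
tcp_pos: [0.4712, 0.1678, 0.0664]
orientation: [0.001, 0.152, 0.988, 0.0]
wrist_force: [0.2, -0.7, 2.8]
finger_gap: 0.0628
grip_force: 22.2
```

Emit:
carry_out(
  moves=[
    {"tx":0,"ty":0,"tz":3,"wx":0,"wy":0,"wz":0,"claw":-0.2},
    {"tx":0,"ty":0,"tz":6,"wx":0,"wy":0,"wz":0,"claw":-0.2},
    {"tx":-0.3,"ty":-5.5,"tz":0,"wx":0,"wy":0,"wz":0,"claw":-0.2},
    {"tx":-0.3,"ty":-5.5,"tz":0,"wx":0,"wy":0,"wz":0,"claw":-0.2},
    {"tx":-0.3,"ty":-5.5,"tz":0,"wx":0,"wy":0,"wz":0,"claw":-0.2},
    {"tx":-0.3,"ty":-5.5,"tz":0,"wx":0,"wy":0,"wz":0,"claw":-0.2},
    {"tx":-0.3,"ty":-5.5,"tz":0,"wx":0,"wy":0,"wz":0,"claw":-0.2},
    {"tx":-0.3,"ty":-4.0,"tz":0,"wx":0,"wy":0,"wz":0,"claw":-0.2},
  ],
)

```text
clock: 8.45
tcp_pos: [0.4521, -0.1493, 0.1559]
orientation: [0.001, 0.153, 0.988, -0.0]
wrist_force: [0.7, 0.0, -0.2]
finger_gap: 0.0625
grip_force: 22.3
```

Emit:
carry_out(
  moves=[
    {"tx":0,"ty":0,"tz":0,"wx":0,"wy":0,"wz":0,"claw":-0.2},
    {"tx":0,"ty":0,"tz":0,"wx":0,"wy":0,"wz":0,"claw":-0.2},
    {"tx":0,"ty":0,"tz":0,"wx":0,"wy":0,"wz":0,"claw":-0.2},
  ],
)

```text
clock: 8.82
tcp_pos: [0.4521, -0.146, 0.1554]
orientation: [-0.0, 0.152, 0.988, 0.0]
wrist_force: [-0.5, 0.5, -0.0]
finger_gap: 0.063
grip_force: 22.3
```

Run:
```python
from h import *
held()
for n in ('top','scene'):
    c=read_camera(n); W=cloud(c); np.save(n+'1.npy',W); print(n)
    fit(W,.453,-.1477,((.006,.02),(.02,.035),(.035,.05),(.05,.065)))
W=np.load('top1.npy'); fit(W,.473,.169,((.02,.035),(.035,.05),(.072,.08)))
```

```text
tcp [ 0.4521 -0.146   0.1554] top rel z 0.0144 tilt [-0.008 -0.011] bbox [ 0.4204 -0.1795  0.1658] [ 0.485  -0.1066  0.1738] ctr rel [0.0006 0.0029]
top
0.02 69 (array([ 0.452 , -0.1482,  0.0392]), 0.0005) mid [ 0.4444 -0.1332  0.0274] mean [ 0.4356 -0.1207  0.0277]
0.035 69 (array([ 0.452 , -0.1486,  0.0394]), 0.0006) mid [ 0.4443 -0.1341  0.0425] mean [ 0.4372 -0.1197  0.0423]
0.05 90 (array([ 0.4518, -0.148 ,  0.0389]), 0.0005) mid [ 0.445  -0.144   0.0575] mean [ 0.432  -0.1267  0.0587]
scene
0.006 97 (array([ 0.4518, -0.1484,  0.0367]), 0.0004) mid [ 0.4362 -0.1568  0.0142] mean [ 0.4275 -0.1687  0.0156]
0.02 235 (array([ 0.4528, -0.1475,  0.0389]), 0.0005) mid [ 0.4417 -0.1545  0.0276] mean [ 0.4297 -0.1689  0.0278]
0.035 263 (array([ 0.4527, -0.1475,  0.0389]), 0.0004) mid [ 0.4429 -0.1576  0.0425] mean [ 0.429  -0.1688  0.0427]
0.05 271 (array([ 0.4526, -0.1479,  0.0386]), 0.0006) mid [ 0.4437 -0.1516  0.0574] mean [ 0.4287 -0.1668  0.0576]
0.02 52 (array([0.4737, 0.1705, 0.036 ]), 0.0005) mid [0.4613 0.1592 0.0276] mean [0.4537 0.1483 0.0282]
0.035 123 (array([0.4732, 0.1695, 0.0348]), 0.0005) mid [0.4728 0.169  0.0426] mean [0.4619 0.1583 0.0449]
0.072 405 (array([0.4726, 0.1689, 0.0135]), 0.0033) mid [0.4732 0.1685 0.076 ] mean [0.4725 0.1687 0.0756]
```

Emit:
carry_out(
  moves=[
    {"tx":0,"ty":-0.2,"tz":-4,"wx":0,"wy":0,"wz":0,"claw":-0.2},
    {"tx":0,"ty":0,"tz":-1.5,"wx":0,"wy":0,"wz":0,"claw":-0.2},
    {"tx":0,"ty":0,"tz":-0.5,"wx":0,"wy":0,"wz":0,"claw":-0.2},
    {"tx":0,"ty":0,"tz":-0.3,"wx":0,"wy":0,"wz":0,"claw":-0.2},
    {"tx":0,"ty":0,"tz":-0.2,"wx":0,"wy":0,"wz":0,"claw":-0.2},
    {"tx":0,"ty":0,"tz":0,"wx":0,"wy":0,"wz":0,"claw":-0.2},
  ],
)

```text
clock: 9.72
tcp_pos: [0.4525, -0.1491, 0.0908]
orientation: [0.0, 0.152, 0.988, 0.0]
wrist_force: [-0.2, 1.3, -1.4]
finger_gap: 0.0626
grip_force: 22.3
```

Emit:
carry_out(
  moves=[
    {"tx":0,"ty":0,"tz":-0.3,"wx":0,"wy":0,"wz":0,"claw":-0.2},
    {"tx":0,"ty":0,"tz":-0.25,"wx":0,"wy":0,"wz":0,"claw":-0.2},
    {"tx":0,"ty":0,"tz":0,"wx":0,"wy":0,"wz":0,"claw":-0.2},
  ],
)

```text
clock: 10.1
tcp_pos: [0.452, -0.149, 0.0846]
orientation: [-0.0, 0.152, 0.988, 0.0]
wrist_force: [-0.0, 1.1, -0.4]
finger_gap: 0.0628
grip_force: 22.3
```

Emit:
carry_out(
  moves=[
    {"tx":0,"ty":0,"tz":0,"wx":0,"wy":0,"wz":0,"claw":-0.5},
    {"tx":0,"ty":0,"tz":0,"wx":0,"wy":0,"wz":0,"claw":-0.9},
    {"tx":0,"ty":0,"tz":0,"wx":0,"wy":0,"wz":0,"claw":-0.9},
    {"tx":0,"ty":0,"tz":4,"wx":0,"wy":0,"wz":0,"claw":-0.9},
    {"tx":0,"ty":0,"tz":5,"wx":0,"wy":0,"wz":0,"claw":-0.9},
    {"tx":3.7,"ty":4.8,"tz":0,"wx":0,"wy":0,"wz":0,"claw":-0.7},
    {"tx":3.7,"ty":4.8,"tz":0,"wx":0,"wy":0,"wz":0,"claw":-0.7},
    {"tx":3.7,"ty":4.8,"tz":0,"wx":0,"wy":0,"wz":0,"claw":-0.7},
  ],
)

```text
clock: 11.1
tcp_pos: [0.5645, -0.0041, 0.1754]
orientation: [0.001, 0.153, 0.988, -0.0]
wrist_force: [0.6, -0.2, 0.1]
finger_gap: 0.0728
grip_force: 0.0
```

Emit:
carry_out(
  moves=[
    {"tx":3.7,"ty":4.8,"tz":0,"wx":0,"wy":0,"wz":0,"claw":-0.7},
    {"tx":0.5,"ty":1.4,"tz":0,"wx":0,"wy":0,"wz":0,"claw":-0.7},
    {"tx":0,"ty":0,"tz":0,"wx":0,"wy":0,"wz":0,"claw":-0.7},
    {"tx":0,"ty":0,"tz":0,"wx":0,"wy":0,"wz":0,"claw":-0.7},
    {"tx":0,"ty":0,"tz":0,"wx":0,"wy":0,"wz":0,"claw":-0.7},
  ],
)

```text
clock: 11.72
tcp_pos: [0.6045, 0.0554, 0.1752]
orientation: [0.0, 0.153, 0.988, -0.0]
wrist_force: [-1.2, 0.6, 0.5]
finger_gap: 0.0727
grip_force: 0.0
```

Run:
```python
from h import *
c,W=wrist(); print(env.get_state()['tcp_pos']); cv2.imwrite('pics/w4.png',c['image'])
fit(W,.607,.058,((.056,.068),(.025,.04)))
fit(W,.4525,-.148,((.092,.102),))
for n in ('top','scene'):
    c=read_camera(n); W=cloud(c); print(n)
    fit(W,.4525,-.148,((.092,.102),(.02,.06)))
```

```text
[0.60468343 0.05550773 0.17521041]
0.056 3558 (array([0.6076, 0.0596, 0.0187]), 0.0047) mid [0.6087 0.0593 0.0605] mean [0.6073 0.0597 0.0622]
0.025 747 (array([0.609 , 0.0576, 0.0304]), 0.001) mid [0.6001 0.0573 0.0325] mean [0.5894 0.0603 0.0345]
0.092 230 (array([ 0.4511, -0.1519,  0.035 ]), 0.0004) mid [ 0.4679 -0.1254  0.0948] mean [ 0.4688 -0.1227  0.0942]
top
0.092 1208 (array([ 0.4508, -0.1489,  0.0228]), 0.0056) mid [ 0.4513 -0.1492  0.0972] mean [ 0.4507 -0.1488  0.0971]
0.02 191 (array([ 0.452 , -0.1483,  0.0391]), 0.0005) mid [ 0.4509 -0.1381  0.04  ] mean [ 0.4363 -0.1213  0.0407]
scene
0.092 1102 (array([ 0.4497, -0.1525,  0.0232]), 0.0056) mid [ 0.4511 -0.1516  0.0967] mean [ 0.4492 -0.1529  0.0979]
0.02 680 (array([ 0.4527, -0.1477,  0.0388]), 0.0005) mid [ 0.4436 -0.1542  0.04  ] mean [ 0.4292 -0.1685  0.0407]
```

View pics/w4.png

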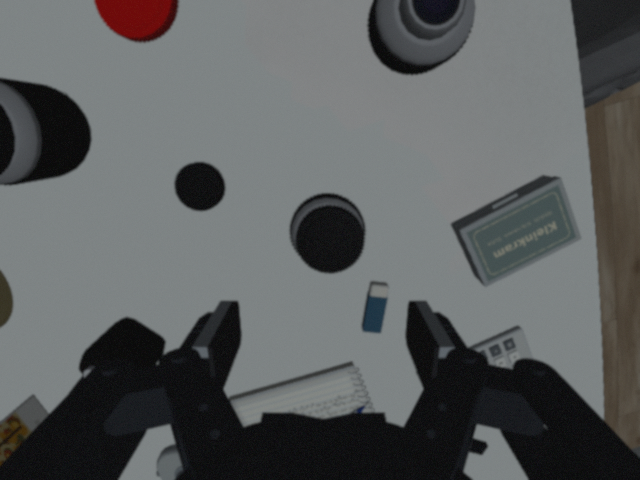

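Emit:
carry_out(
  moves=[
    {"tx":0.2,"ty":0.35,"tz":-5,"wx":0,"wy":0,"wz":0,"claw":-0.7},
    {"tx":0,"ty":0,"tz":-5,"wx":0,"wy":0,"wz":0,"claw":-0.7},
    {"tx":0,"ty":0,"tz":-2.6,"wx":0,"wy":0,"wz":0,"claw":-0.7},
    {"tx":0,"ty":0,"tz":0,"wx":0,"wy":0,"wz":0,"claw":-0.7},
    {"tx":0,"ty":0,"tz":0,"wx":0,"wy":0,"wz":0,"claw":0.05},
    {"tx":0,"ty":0,"tz":0,"wx":0,"wy":0,"wz":0,"claw":0.05},
    {"tx":0,"ty":0,"tz":0,"wx":0,"wy":0,"wz":0,"claw":0.05},
  ],
)

```text
clock: 12.75
tcp_pos: [0.6086, 0.0602, 0.0507]
orientation: [0.002, 0.152, 0.988, 0.0]
wrist_force: [0.5, -0.5, 4.1]
finger_gap: 0.0514
grip_force: 21.3
```

Emit:
carry_out(
  moves=[
    {"tx":0,"ty":0,"tz":3,"wx":0,"wy":0,"wz":0,"claw":0.05},
    {"tx":0,"ty":0,"tz":6,"wx":0,"wy":0,"wz":0,"claw":0.05},
    {"tx":-4.4,"ty":3.6,"tz":0,"wx":0,"wy":0,"wz":0,"claw":0.05},
    {"tx":-4.4,"ty":3.6,"tz":0,"wx":0,"wy":0,"wz":0,"claw":0.05},
    {"tx":-4.5,"ty":3.7,"tz":0,"wx":0,"wy":0,"wz":0,"claw":0.05},
    {"tx":0,"ty":0,"tz":0,"wx":0,"wy":0,"wz":0,"claw":0.05},
    {"tx":0,"ty":0,"tz":0,"wx":0,"wy":0,"wz":0,"claw":0.05},
    {"tx":0,"ty":0,"tz":0,"wx":0,"wy":0,"wz":0,"claw":0.05},
  ],
)

```text
clock: 13.75
tcp_pos: [0.4754, 0.1688, 0.1391]
orientation: [0.001, 0.153, 0.988, 0.0]
wrist_force: [1.3, 0.2, 0.1]
finger_gap: 0.0517
grip_force: 21.1
```

Run:
```python
from h import *
held()
for n in ('top','scene'):
    c=read_camera(n); W=cloud(c); np.save(n+'2.npy',W); print(n)
    fit(W,.4735,.169,((.006,.02),(.02,.035),(.035,.05)))
    fit(W,.608,.0575,((.006,.02),(.02,.03),(.05,.063)))
```

```text
tcp [0.4753 0.1687 0.139 ] top rel z 0.0122 tilt [-0.002  0.009] bbox [0.4489 0.1407 0.1471] [0.5024 0.203  0.1551] ctr rel [0.0003 0.0031]
top
0.02 45 (array([0.4739, 0.1705, 0.0362]), 0.0005) mid [0.4536 0.1593 0.0278] mean [0.4477 0.1522 0.0278]
0.035 80 (array([0.473 , 0.1695, 0.0347]), 0.0005) mid [0.4695 0.1686 0.0426] mean [0.4497 0.1608 0.0443]
0.02 75 (array([0.6081, 0.0577, 0.0323]), 0.0005) mid [0.6036 0.0574 0.0251] mean [0.5893 0.0565 0.0263]
0.05 219 (array([0.6064, 0.0578, 0.0106]), 0.0024) mid [0.6074 0.0577 0.0559] mean [0.6063 0.0577 0.0566]
scene
0.006 102 (array([0.4732, 0.1687, 0.0343]), 0.0007) mid [0.4667 0.1537 0.013 ] mean [0.4586 0.1435 0.0144]
0.02 190 (array([0.4735, 0.1688, 0.0358]), 0.0007) mid [0.4691 0.1554 0.0275] mean [0.4589 0.1444 0.0281]
0.035 216 (array([0.4732, 0.1684, 0.0352]), 0.0008) mid [0.4702 0.1569 0.0425] mean [0.4582 0.1457 0.0434]
0.006 90 (array([0.6078, 0.0566, 0.0311]), 0.0007) mid [0.5995 0.0465 0.0132] mean [0.589  0.0379 0.0144]
0.02 113 (array([0.6079, 0.0564, 0.0324]), 0.0006) mid [0.6038 0.0518 0.025 ] mean [0.5904 0.0397 0.0254]
0.05 134 (array([0.6058, 0.0546, 0.0106]), 0.0019) mid [0.6067 0.0557 0.0556] mean [0.6045 0.0533 0.0566]
```

Emit:
carry_out(
  moves=[
    {"tx":-0.2,"ty":0,"tz":-4,"wx":0,"wy":0,"wz":0,"claw":0.05},
    {"tx":0,"ty":0,"tz":-1.6,"wx":0,"wy":0,"wz":0,"claw":0.05},
    {"tx":0,"ty":0,"tz":-0.5,"wx":0,"wy":0,"wz":0,"claw":0.05},
    {"tx":0,"ty":0,"tz":-0.3,"wx":0,"wy":0,"wz":0,"claw":0.05},
    {"tx":0,"ty":0,"tz":-0.2,"wx":0,"wy":0,"wz":0,"claw":0.05},
    {"tx":0,"ty":0,"tz":0,"wx":0,"wy":0,"wz":0,"claw":0.05},
  ],
)

```text
clock: 14.65
tcp_pos: [0.4725, 0.1694, 0.0733]
orientation: [0.0, 0.152, 0.988, 0.0]
wrist_force: [-1.3, -0.4, 0.4]
finger_gap: 0.0516
grip_force: 21.2
```

Free; lower the rest, release, rise and go towards the small cap.

Emit:
carry_out(
  moves=[
    {"tx":0,"ty":0,"tz":-0.25,"wx":0,"wy":0,"wz":0,"claw":0.05},
    {"tx":0,"ty":0,"tz":-0.2,"wx":0,"wy":0,"wz":0,"claw":0.05},
    {"tx":0,"ty":0,"tz":0,"wx":0,"wy":0,"wz":0,"claw":0.05},
  ],
)

```text
clock: 15.02
tcp_pos: [0.4723, 0.1694, 0.0687]
orientation: [0.0, 0.152, 0.988, 0.0]
wrist_force: [-0.6, -0.2, 2.8]
finger_gap: 0.0514
grip_force: 21.4
```

Emit:
carry_out(
  moves=[
    {"tx":0,"ty":0,"tz":0,"wx":0,"wy":0,"wz":0,"claw":-0.3},
    {"tx":0,"ty":0,"tz":0,"wx":0,"wy":0,"wz":0,"claw":-0.7},
    {"tx":0,"ty":0,"tz":0,"wx":0,"wy":0,"wz":0,"claw":-0.7},
    {"tx":0,"ty":0,"tz":4,"wx":0,"wy":0,"wz":0,"claw":-0.7},
    {"tx":0,"ty":0,"tz":5,"wx":0,"wy":0,"wz":0,"claw":-0.45},
    {"tx":1.7,"ty":-5.3,"tz":0,"wx":0,"wy":0,"wz":0,"claw":-0.45},
    {"tx":1.7,"ty":-5.3,"tz":0,"wx":0,"wy":0,"wz":0,"claw":-0.45},
    {"tx":1.7,"ty":-5.3,"tz":0,"wx":0,"wy":0,"wz":0,"claw":-0.45},
  ],
)

```text
clock: 16.02
tcp_pos: [0.5236, 0.009, 0.1586]
orientation: [0.0, 0.152, 0.988, 0.0]
wrist_force: [0.7, 1.4, -0.2]
finger_gap: 0.062
grip_force: 0.0
```

Emit:
carry_out(
  moves=[
    {"tx":1.5,"ty":-5.1,"tz":0,"wx":0,"wy":0,"wz":0,"claw":-0.45},
    {"tx":0,"ty":0,"tz":0,"wx":0,"wy":0,"wz":0,"claw":-0.45},
    {"tx":0,"ty":0,"tz":0,"wx":0,"wy":0,"wz":0,"claw":-0.45},
    {"tx":0,"ty":0,"tz":0,"wx":0,"wy":0,"wz":0,"claw":-0.45},
  ],
)

```text
clock: 16.52
tcp_pos: [0.5376, -0.0394, 0.1582]
orientation: [-0.0, 0.152, 0.988, 0.0]
wrist_force: [-0.2, -0.2, -0.8]
finger_gap: 0.062
grip_force: 0.0
```

Run:
```python
from h import *
c,W=wrist(); print(env.get_state()['tcp_pos'])
fit(W,.5385,-.04,((.008,.02),))
for n in ('top','scene'):
    c=read_camera(n); W=cloud(c); print(n)
    fit(W,.5385,-.04,((.008,.02),)); fit(W,.4735,.169,((.074,.086),(.02,.05)))
cv2.imwrite('pics/t5.png',c['image'])
```

```text
[ 0.5377181  -0.03932706  0.15833875]
0.008 1914 (array([ 0.5389, -0.0397,  0.0151]), 0.0038) mid [ 0.5397 -0.0401  0.0129] mean [ 0.5386 -0.0397  0.0151]
top
0.074 770 (array([0.4712, 0.1686, 0.0186]), 0.0047) mid [0.4712 0.1687 0.0786] mean [0.471  0.1685 0.0789]
0.02 182 (array([0.4731, 0.1695, 0.0348]), 0.0006) mid [0.4726 0.1688 0.0353] mean [0.4599 0.1554 0.0406]
scene
0.008 330 (array([ 0.5358, -0.0437,  0.0157]), 0.0035) mid [ 0.5371 -0.0426  0.0133] mean [ 0.5355 -0.0442  0.0142]
0.074 403 (array([0.4697, 0.1645, 0.0199]), 0.0043) mid [0.4704 0.1666 0.0787] mean [0.4694 0.164  0.0795]
0.02 407 (array([0.4733, 0.1686, 0.0355]), 0.0007) mid [0.4709 0.1573 0.0352] mean [0.459  0.1448 0.0361]
```

View pics/t5.png

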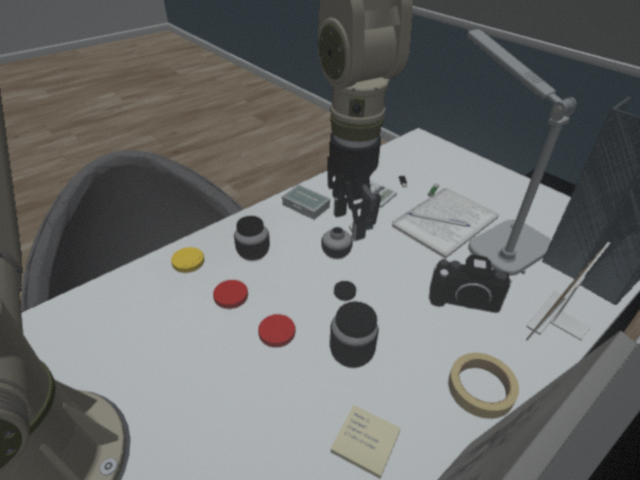

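The large cap at (355,325) and medium cap at (250,235) sit home. The small cap lies at (345,290). Picking it up.

Emit:
carry_out(
  moves=[
    {"tx":0.1,"ty":0,"tz":-6,"wx":0,"wy":0,"wz":0,"claw":-0.45},
    {"tx":0,"ty":0,"tz":-5,"wx":0,"wy":0,"wz":0,"claw":-0.45},
    {"tx":0,"ty":0,"tz":-3,"wx":0,"wy":0,"wz":0,"claw":-0.45},
    {"tx":0,"ty":0,"tz":-1.3,"wx":0,"wy":0,"wz":0,"claw":-0.45},
    {"tx":0,"ty":0,"tz":0,"wx":0,"wy":0,"wz":0,"claw":-0.45},
    {"tx":0,"ty":0,"tz":0,"wx":0,"wy":0,"wz":0,"claw":0.3},
    {"tx":0,"ty":0,"tz":0,"wx":0,"wy":0,"wz":0,"claw":0.3},
    {"tx":0,"ty":0,"tz":0,"wx":0,"wy":0,"wz":0,"claw":0.3},
  ],
)

```text
clock: 17.68
tcp_pos: [0.5405, -0.0408, 0.007]
orientation: [0.002, 0.152, 0.988, 0.0]
wrist_force: [-0.2, 1.3, 6.4]
finger_gap: 0.0407
grip_force: 20.2
```

Emit:
carry_out(
  moves=[
    {"tx":0,"ty":0,"tz":4,"wx":0,"wy":0,"wz":0,"claw":0.3},
    {"tx":0,"ty":0,"tz":6,"wx":0,"wy":0,"wz":0,"claw":0.3},
    {"tx":3.5,"ty":4.8,"tz":1,"wx":0,"wy":0,"wz":0,"claw":0.3},
    {"tx":3.4,"ty":4.9,"tz":1,"wx":0,"wy":0,"wz":0,"claw":0.3},
    {"tx":0,"ty":0,"tz":0,"wx":0,"wy":0,"wz":0,"claw":0.3},
    {"tx":0,"ty":0,"tz":0,"wx":0,"wy":0,"wz":0,"claw":0.3},
    {"tx":0,"ty":0,"tz":0,"wx":0,"wy":0,"wz":0,"claw":0.3},
  ],
)

```text
clock: 18.55
tcp_pos: [0.6071, 0.0554, 0.125]
orientation: [-0.001, 0.153, 0.988, -0.0]
wrist_force: [-0.6, -0.7, 0.0]
finger_gap: 0.0404
grip_force: 20.5
```

```bash
python3 -c "
from h import *
held()"
```

```text
tcp [0.6072 0.0553 0.125 ] top rel z 0.0085 tilt [-0.011 -0.004] bbox [0.5844 0.0329 0.1295] [0.6268 0.0841 0.1375] ctr rel [-0.0016  0.0032]
```

Emit:
carry_out(
  moves=[
    {"tx":0.2,"ty":0.15,"tz":-4,"wx":0,"wy":0,"wz":0,"claw":0.3},
    {"tx":0,"ty":0,"tz":-1.3,"wx":0,"wy":0,"wz":0,"claw":0.3},
    {"tx":0,"ty":0,"tz":-0.5,"wx":0,"wy":0,"wz":0,"claw":0.3},
    {"tx":0,"ty":0,"tz":-0.4,"wx":0,"wy":0,"wz":0,"claw":0.3},
    {"tx":0,"ty":0,"tz":-0.3,"wx":0,"wy":0,"wz":0,"claw":0.3},
    {"tx":0,"ty":0,"tz":0,"wx":0,"wy":0,"wz":0,"claw":0.3},
  ],
)

```text
clock: 19.35
tcp_pos: [0.6104, 0.0578, 0.0607]
orientation: [0.0, 0.152, 0.988, 0.0]
wrist_force: [0.1, -0.2, -1.0]
finger_gap: 0.0405
grip_force: 20.5
```

Emit:
carry_out(
  moves=[
    {"tx":0,"ty":0,"tz":-0.3,"wx":0,"wy":0,"wz":0,"claw":0.3},
    {"tx":0,"ty":0,"tz":-0.3,"wx":0,"wy":0,"wz":0,"claw":0.3},
    {"tx":0,"ty":0,"tz":0,"wx":0,"wy":0,"wz":0,"claw":0.3},
    {"tx":0,"ty":0,"tz":0,"wx":0,"wy":0,"wz":0,"claw":0.0},
    {"tx":0,"ty":0,"tz":0,"wx":0,"wy":0,"wz":0,"claw":-0.5},
    {"tx":0,"ty":0,"tz":0,"wx":0,"wy":0,"wz":0,"claw":-0.5},
    {"tx":0,"ty":0,"tz":5,"wx":0,"wy":0,"wz":0,"claw":-0.5},
    {"tx":0,"ty":0,"tz":6,"wx":0,"wy":0,"wz":0,"claw":-0.5},
  ],
)

```text
clock: 20.35
tcp_pos: [0.6089, 0.0579, 0.164]
orientation: [-0.002, 0.152, 0.988, -0.0]
wrist_force: [1.3, -0.5, 1.7]
finger_gap: 0.0639
grip_force: 0.0
```

Emit:
carry_out(
  moves=[
    {"tx":-5,"ty":-1,"tz":3,"wx":0,"wy":0,"wz":0,"claw":-0.5},
    {"tx":-5,"ty":-1,"tz":0,"wx":0,"wy":0,"wz":0,"claw":-0.5},
    {"tx":0,"ty":0,"tz":0,"wx":0,"wy":0,"wz":0,"claw":-0.5},
    {"tx":0,"ty":0,"tz":0,"wx":0,"wy":0,"wz":0,"claw":-0.5},
  ],
)

```text
clock: 20.85
tcp_pos: [0.5107, 0.0378, 0.1948]
orientation: [0.001, 0.152, 0.988, 0.0]
wrist_force: [0.3, -0.6, 0.0]
finger_gap: 0.0638
grip_force: 0.0
```

Run:
```python
from h import *
for n in ('wrist','top','scene'):
    if n=='wrist': c,W=wrist(); cv2.imwrite('pics/w6.png',c['image'])
    else: c=read_camera(n); W=cloud(c); cv2.imwrite('pics/t6.png',c['image']) if n=='top' else 0
    print(n)
    for x,y,h in ((.608,.057,.058),(.4734,.169,.076),(.4523,-.148,.094)): fit(W,x,y,((h-.001,h+.008),(.018,.033)))
cv2.imwrite('pics/s6.png',cv2.resize(c['image'][190:380,210:400],(600,600)))
```

```text
wrist
0.057 1476 (array([0.6066, 0.0565, 0.0147]), 0.0036) mid [0.6082 0.0567 0.0608] mean [0.6064 0.0566 0.0621]
0.018 439 (array([0.6094, 0.0568, 0.0323]), 0.0006) mid [0.5981 0.0568 0.0256] mean [0.5852 0.0571 0.0279]
0.075 4411 (array([0.4723, 0.1679, 0.0189]), 0.0048) mid [0.4729 0.1687 0.0791] mean [0.472  0.1679 0.08  ]
0.018 259 (array([0.4744, 0.1703, 0.036 ]), 0.0005) mid [0.4697 0.1504 0.0261] mean [0.4637 0.1411 0.0267]
0.093 5342 (array([ 0.4523, -0.1467,  0.0231]), 0.0058) mid [ 0.4527 -0.1489  0.0969] mean [ 0.4518 -0.1463  0.0983]
0.018 557 (array([ 0.4534, -0.1488,  0.0394]), 0.0005) mid [ 0.452  -0.1243  0.0255] mean [ 0.4497 -0.1158  0.0265]
top
0.093 1197 (array([ 0.451 , -0.149 ,  0.0226]), 0.0057) mid [ 0.4512 -0.1491  0.0974] mean [ 0.4508 -0.149   0.0971]
0.018 60 (array([ 0.4522, -0.1485,  0.0394]), 0.0005) mid [ 0.4444 -0.1328  0.0254] mean [ 0.4364 -0.1199  0.0263]
scene
0.057 243 (array([0.606 , 0.0549, 0.0157]), 0.0034) mid [0.6072 0.0563 0.0607] mean [0.6056 0.0547 0.0613]
0.018 180 (array([0.6081, 0.0569, 0.0324]), 0.0008) mid [0.6022 0.0519 0.0256] mean [0.5907 0.0391 0.0267]
0.075 389 (array([0.4696, 0.1652, 0.0196]), 0.0045) mid [0.4704 0.1661 0.0788] mean [0.4693 0.1647 0.0796]
0.018 182 (array([0.4738, 0.1692, 0.0361]), 0.0007) mid [0.4683 0.1571 0.0256] mean [0.4581 0.1447 0.0262]
0.093 1086 (array([ 0.4494, -0.1526,  0.023 ]), 0.0055) mid [ 0.451  -0.1513  0.0971] mean [ 0.4492 -0.1528  0.0979]
0.018 222 (array([ 0.4525, -0.1478,  0.0385]), 0.0005) mid [ 0.4422 -0.1545  0.0255] mean [ 0.4294 -0.1689  0.0263]
```

View pics/s6.png

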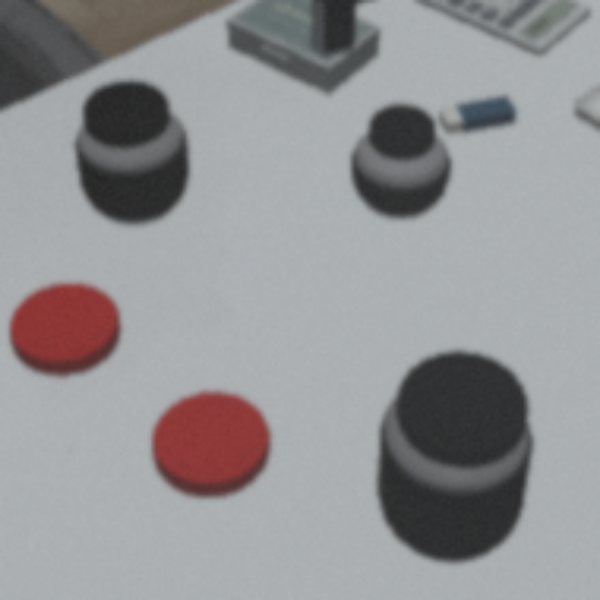

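View pics/w6.png

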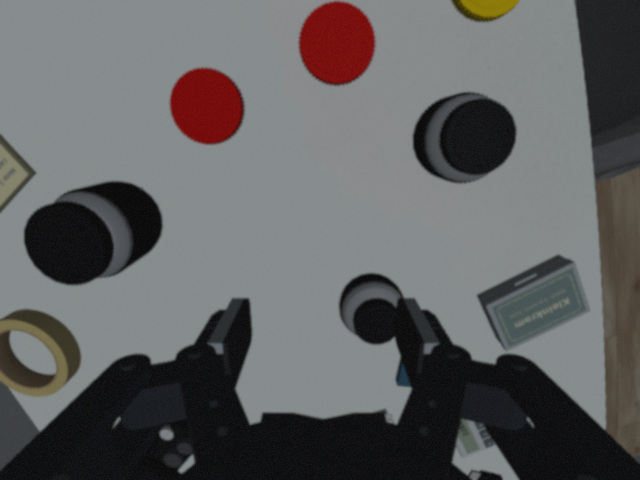

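All three caps are level and home. In the crop they sit at (127,110), (402,130) and (462,408), with tops at about 79, 61 and 97 mm and offsets within about 3 mm. The gripper is clear of everything.

```bash
python3 -c "
from workcell import env
print(env.hand_in())"
```

```text
the job is handed in; nothing more can be done
None
```

I put each cap on its own lens and handed the job in at about 21 s; by my last camera readings all three are level, fully home and within about 3 mm of centre (the hand-in returned no verdict).

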